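# Slide the clip jar up onto the tea dock

### The job

Push the glass clip jar up the ramp of the bamboo tea dock, keeping it standing and sliding and not lifting it, until it is wholly up on the deck between the two rails. Then press it home against the orange rubber buffer with a firm but gentle push, about 10 newtons on the buffer for a second and never ramming it, and let go, leaving the jar resting there. Leave the flask, the mugs, the spoon rest and the silicone lid alone.

Things in the scene. Friction and masses are not known exactly. Their poses are not given: they have to be found in the camera images.
- jar_center (a point): Squat glass jar with greenish clamp lid and brown sugar cubes: upright cylinder 92 mm across, 70 mm high, 0.45 to 0.7 kg, too wide to grasp (its wire clip is look only). This point is its centre, 35 mm above its underside; z is its axis. It starts on the table before the ramp, up to 30 mm off the dock's middle line.
- dock: Fixed bamboo dock, 242 mm long (x), 150 mm wide (y). Origin on the table surface on its middle line; +x is the push direction, z up. In its frame the ramp rises from the table at x = -115 mm to 12 mm high at x = -35 mm; the level deck, 12 mm high, runs on to the back board (front face at x = 112 mm, 34 mm above the deck).
- rail_entry (a point): Middle of the mouth between two dark wooden rails on the deck, at deck height, x = -35 mm in the dock's frame, the top of the ramp. The rails stand 8 mm above the deck, run to the back board, inner faces at y = +51 and -51 mm (5 mm spare on each side of the jar), flared outwards in their first 15 mm. Past x = 11 mm of its centre the jar is wholly on the deck.
- home (a point): Fixed point on the deck's top, x = 44 mm, y = 0 in the dock's frame: below the jar's centre when the jar touches the buffer at its middle setting. The true place is up to 8 mm nearer or farther. Sliding the jar on the level deck takes 2 to 6 N of push; on the ramp and crest 5 to 25 N, most if the pusher drags down on the jar's wall instead of rising with it.
- backstop: The dock's fixed back board; origin at the lower middle of its front face, axes as the dock's. It carries the orange rubber buffer (66 mm wide, 22 mm high) on a clamped stem: its front stands 14 to 30 mm before the board, which differs each time and is not measured, so feel for it. It gives 1 mm per 10 N, damped. Right: 6 to 14 N from the jar for 0.4 s; over 14 N is ramming.
- flask_mid (a point): Bystander: purple plastic flask, 72 mm in diameter and 188 mm tall, standing; this point is on its axis 90 mm up. It stands on the dock's +y side.
- mugs_mid (a point): Bystander: two stacked steel mugs, 78 mm in diameter and 151 mm tall with handles reaching 63 mm from the axis; this point is on their axis 75 mm up. They stand on the dock's +y side.
- spoon_mid (a point): Bystander: white ceramic spoon rest, 90 mm disc with a tongue reaching 85 mm along its +x, 13 mm high, flat on the table on the dock's -y side; this point is the disc's centre, 6 mm up.
- lid_mid (a point): Bystander: green silicone lid, 64 mm in diameter, 18 mm high with its knob, on the dock's -y side; this point is on its axis, 6 mm up.
Not all that is in view belongs to the job. Leave any blue, pink or yellow look-alike of the part that bears jar_center alone.

How it is judged (in metres and radians):
On the way, in this order (a step that is already met when the one before it is completed fails the run):
1. the jar stands wholly on the deck between the rails, upright (x of jar_center in the frame of dock above 0.012 m and y of jar_center in the frame of dock between -0.008 and 0.008 m and z of jar_center in the frame of dock between 0.044 and 0.051 m and angle between jar_center's own z axis and vertical below 0.06 rad), for 0.1 s.
2. the jar is pressed against the buffer with more than 6 N for 0.4 s (contact force between jar and backstop above 6 N), for 0.4 s.
At the end, for the whole second after the job is handed in: The jar stands upright (within 0.05 rad) and at rest on the deck between the rails (within 8 mm of the middle line) at the buffer, its centre 32 to 56 mm from the dock's origin along the push (the buffer's setting decides where) (x of jar_center in the frame of dock between 0.032 and 0.056 m and y of jar_center in the frame of dock between -0.008 and 0.008 m and z of jar_center in the frame of dock between 0.044 and 0.051 m and angle between jar_center's own z axis and vertical below 0.05 rad and linear speed of jar below 0.01 m/s); the robot touches nothing.
It fails at once if the jar presses the buffer with more than 14 N (contact force between jar and backstop above 14 N).
It fails at once if the jar is tipped by more than 0.35 rad (angle between jar_center's own z axis and vertical above 0.35 rad).
It fails at once if the jar is lifted (centre higher than 75 mm; 47 mm when on the deck) (height (world z) of jar_center above 0.075 m).
It fails at once if the flask, mugs, spoon rest or silicone lid is moved by more than 15 mm (distance of any of flask_mid, mugs_mid, spoon_mid, lid_mid from where it was at the start of the episode above 0.015 m).
It also fails if it takes over 69 s, if anything falls off the work surface, if the arm or the gripper's body presses on something with over 40 N, if the wrist force passes 120 N, or if a joint passes its speed limit or range.

### The arm

A 7-joint arm with a two-finger parallel gripper is mounted at the origin on the work surface. World frame = base frame: x ahead of the robot, y to its left, z up, the work surface at z = 0. Lengths are in mm, angles in rad, forces in N, time in s.
With the tool pointing down it reaches from about 400 to 875 mm from the base axis. Payload 4.4 kg.
Tool frame: the origin (TCP) lies at the very end of the fingers, on their centre line; the grasp point (between the pads) lies 19 mm behind it; z points along the fingers, y is the line along which they close (so a half turn about z gives the same grasp; the last joint's range is limited). The gripper opens to 85 mm and grips with 20 to 120 N. Pads are 22 mm wide; open, the fingers measure 114 mm over their backs; the gripper's body (76 mm by 85 mm) begins 54 mm behind the grasp point. The pads swing forward as they close: fully open they stand 13 mm farther back than shut.
Start: joints at [-0.066, 0.628, 0.038, 1.517, -0.027, 0.996, -0.02], TCP at [650.014, 0.027, 231.313] pointing down, gripper open.
Joint ranges: [-3.06, 3.06], [-0.37, 2.12], [-1.25, 1.32], [0.18, 2.47], [-1.1, 4.24], [0.23, 1.98], [-2.94, 2.94]. Speed limits (rad/s): [2.57, 2.57, 3.14, 3.14, 3.14, 3.14, 3.14].

### API

Orientations are given as [roll, pitch, yaw] about the fixed x, y, z axes, in that order (R = Rz(yaw) Ry(pitch) Rx(roll)).
In Python, from cell import ctrl gives the robot as it stands.
- The arm moves only by the tool jog_arm, never from a script. Its argument "plan" is a list of rows, each an object of numbers: "tx", "ty", "tz": the shift along the tool's x, y, z as a fraction of full scale; "wx", "wy", "wz": the turn, a rotation vector about the tool's x, y, z as a fraction of full scale; "claw": the closure, from 0 (fully open) to 1 (shut). In form: [{"tx": .., "ty": .., "tz": .., "wx": .., "wy": .., "wz": .., "claw": ..}, ...]. A call has 1 to 12 rows; each row is the pose to reach, as a shift and turn from the pose commanded when the call began, along the tool's axes at that moment; what a row does not reach only later rows make up. Full scale, the value 1, is 300 mm for a shift and 90 degrees for a turn. A row lasts 1/10 s, in which the tool goes at most 50 mm and 8.59 degrees, less where a joint would pass 70% of its speed; a pose out of reach is approached as far as the arm can. A call with a number of a shift or a turn outside -1 to 1 is refused whole. A call with a gripper value outside its range is refused whole. The fingers move at their own pace and stop on an object; the grip force is fixed at half the most. Time passes only in rows, so rows that repeat a pose let the fingers close. It gives the time, the measured TCP pose, the force, the opening and the grip force at its end, in the units of the state.
- ctrl.read_state(): the state, without advancing time (a new reading comes with each control period).
- ctrl.get_image(name): name is "scene" or "side" or "wrist"; returns a dict with "img" (384x512x3 uint8, red, green, blue), "depth" (384x512 float32, mm along the optical axis (not along the pixel's ray), 0 where there is no reading), "fx", "fy", "cx", "cy" (pixels), "distortion" ([k1, k2, p1, p2, k3] as OpenCV has them; the pictures are not rectified), "position" and "orientation" of the camera in the world; the wrist camera has in their place "hand_eye" (4x4, takes a point from camera to tool coordinates, whose origin is the TCP and whose axes are the flange's). Camera axes: x right, y down, z forward; pixel columns grow to the right and rows downward; lengths in mm; the calibration is good to about 2 mm. A picture is of the moment at which its call begins: read the wrist's pose just before it.
- ctrl.finish_job(): hands the job in; it is judged then, once.
Trained networks look in a picture, given as the dict that the camera call returned (one of the last four; its "shot" number tells which), for a name from the list of things; names that differ only in an ending like _2 or _b are one class to them, and where a whole thing is asked for, a point or a joint stands for the part that bears it (a point fixed in the world has none). Each returns a list of dicts, best first, with "score" (0 to 1); they miss things now and then, are a little off and sometimes report something else, mostly with a low value. They report only what shows in the picture. A call takes as long as a camera call. They do not tell look-alikes from the thing itself.
- ctrl.trace(picture, thing): "pixels" (384x512 bool, what is visible of it) and "extent" ([centre column, centre row, width, height] in pixels, round what is visible of it).
The state is a dict: "clock": time; "qpos": joint angles; "qd": joint speeds; "tau": joint torques, N m; "eef_pos": TCP position; "tool_rot": TCP orientation; "force": force on the tool from outside, world axes, zero at the start; "torque": the same for the moment, N m; "width": finger opening in mm; "gripper_force": force on a finger pad.
Only numpy, scipy, OpenCV 4.12 (cv2) and the standard library are available. Lean on these libraries where they do the work, as an engineer would, in place of code of your own. Each camera call takes 0.05 s, during which the arm holds its last target. There are 200 camera calls.

## Working session

There is one attempt and no reset: what is moved stays moved. The work goes in short steps, Python scripts to look and compute and a tool call to move; the robot and the scene stay as the last step left them, time stands still between calls to the robot, and variables do not carry over. Pictures are saved under pics/ and viewed, at most 10 in all, crops included, and the job is handed in when it is done.

Besides the shell and the picture viewer there is one more tool, called after "Emit:" as a command line: name --argument value ..., lists and objects as JSON in quotes. jog_arm: Moves the arm, as the interface text tells. Shift numbers are shares of 300 mm and turn numbers shares of 90 degrees, none past 1 either way. Its arguments: {"type":"object","properties":{"plan":{"type":"array"}},"required":["plan"]}

```bash
mkdir -p pics; ls; cat > h.py <<'E'
import numpy as np, cv2
from scipy.spatial.transform import Rotation as R
from cell import ctrl
def world(p, px, depth=None):
    """pixels Nx2 -> world points using the depth picture"""
    px=np.asarray(px,float).reshape(-1,2)
    K=np.array([[p["fx"],0,p["cx"]],[0,p["fy"],p["cy"]],[0,0,1]])
    n=cv2.undistortPoints(px[:,None],K,np.array(p["distortion"],float))[:,0]
    d=p["depth"][px[:,1].astype(int),px[:,0].astype(int)] if depth is None else depth
    c=np.c_[n,np.ones(len(n))]*np.reshape(d,(-1,1))
    return c@rot(p["orientation"]).T+np.array(p["position"])
def rot(o):
    o=np.array(o,float)
    return o if o.shape==(3,3) else R.from_euler("xyz",o).as_matrix()
def save(p,f): cv2.imwrite("pics/"+f,p["img"][:,:,::-1])
E
python3 - <<'E'
from h import *
s=ctrl.read_state(); print(s)
for n in ["scene","side"]:
    p=ctrl.get_image(n); save(p,n+"0.png"); print(n,p["position"],p["orientation"],p["fx"],p["distortion"])
    for t in ["jar_center","dock","backstop","flask_mid","mugs_mid","spoon_mid","lid_mid"]:
        for r in ctrl.trace(p,t)[:3]:
            m=r["pixels"]&(p["depth"]>0); v,u=np.nonzero(m)
            if len(u)==0: continue
            w=world(p,np.c_[u,v]); print(t,round(r["score"],2),np.round(r["extent"]),len(u),"med",np.round(np.median(w,0)),"lo",np.round(np.percentile(w,2,axis=0)),"hi",np.round(np.percentile(w,98,axis=0)))
E
```

```text
pics
{'clock': 0.0, 'qpos': array([-0.06578261,  0.62933079,  0.03843113,  1.51836303, -0.02695748,
        0.99629913, -0.01997289]), 'qd': array([-0.00109761, -0.00041645, -0.00122256,  0.00094746, -0.0021348 ,
       -0.00073968,  0.00039851]), 'tau': array([-1.11932164e-03, -5.63405585e+01,  1.22606792e+00, -1.93450052e+01,
        1.09587883e-02,  1.05136272e-02, -8.84369996e-06]), 'eef_pos': array([6.49378845e+02, 1.17131033e-02, 2.30400434e+02]), 'tool_rot': array([-3.13971078e+00,  5.32235782e-05,  1.57083810e+00]), 'force': array([-0.84029414,  0.69141802, -0.15957578]), 'torque': array([ 0.02825917,  0.03208658, -0.02383317]), 'gripper_force': 0.0, 'width': 85.70830934040224}
scene [1069.63477008  783.08824194  612.7783142 ] [-2.12453002  0.01092688  2.50172347] 466.5496770332035 [-0.11192666  0.          0.          0.          0.        ]
jar_center 0.95 [357. 220.  49.  51.] 1960 med [444. 288.  58.] lo [387. 236.   3.] hi [469. 316.  72.]
jar_center 0.91 [235. 285.  52.  63.] 2950 med [748. 293.  68.] lo [697. 232.   1.] hi [781. 318.  72.]
jar_center 0.87 [412. 269.  5
[... 1627 characters left out ...]
3 med [ 551. -161.   37.] lo [ 480. -169.   16.] hi [ 623. -125.   49.]
backstop 0.62 [335. 260.  46.  94.] 3094 med [ 681. -154.  124.] lo [ 658. -165.   12.] hi [ 718. -114.  191.]
mugs_mid 0.78 [327. 214.  38.  74.] 1754 med [712.  10. 118.] lo [689. -13.   1.] hi [764. 173. 152.]
spoon_mid 0.85 [196. 302.  50.  54.] 1655 med [424. -95.   8.] lo [ 386. -168.    5.] hi [468. -47.  16.]
spoon_mid 0.29 [263. 278.  90.  91.] 5990 med [556. -78.  14.] lo [ 485. -169.    2.] hi [632.  67.  48.]
lid_mid 0.77 [197. 250.  28.  21.] 449 med [439.  41.   7.] lo [412.  16.   3.] hi [468.  74.  19.]
lid_mid 0.15 [262. 279.  87.  89.] 6042 med [557. -77.  14.] lo [ 484. -169.    2.] hi [634.  68.  48.]
```

```bash
python3 - <<'E'
import cv2
a=cv2.imread("pics/scene0.png")[100:360,90:470]; b=cv2.imread("pics/side0.png")[130:350,130:390]
a=cv2.resize(a,(800,547)); cv2.imwrite("pics/a.png",a); cv2.imwrite("pics/b.png",cv2.resize(b,None,fx=2.7,fy=2.7))
E
```

```text
(no output)
```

View pics/a.png

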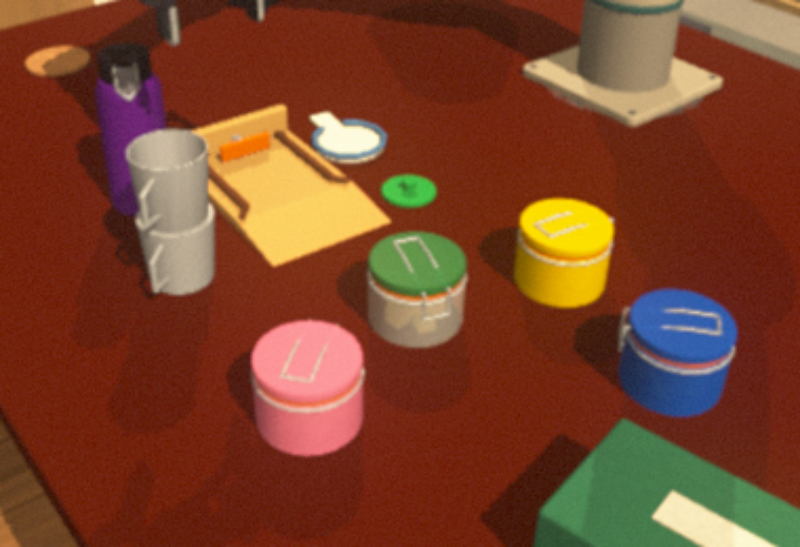

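View pics/b.png

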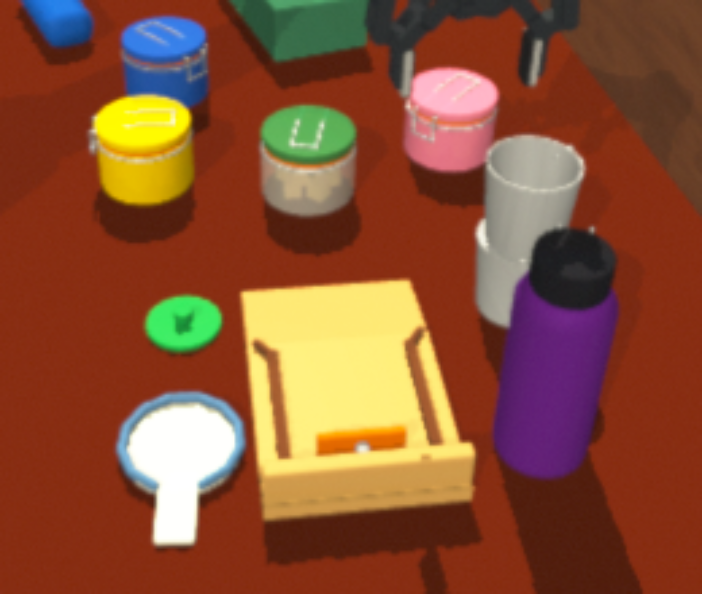

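Pictures show the real jar (green lid, cubes) at about (582, 240) mm with pink, yellow and blue look-alikes around it. The dock lies toward -y, with the orange buffer at its far end and the flask and mugs on its +x side. Now I'll fit the dock's pose and the jar's axis more closely.

```bash
cat >> h.py <<'E'
def wrist():
    s=ctrl.read_state(); p=ctrl.get_image("wrist")
    T=np.eye(4); T[:3,:3]=rot(s["tool_rot"]); T[:3,3]=s["eef_pos"]
    M=T@np.array(p["hand_eye"]); p["position"]=M[:3,3]; p["orientation"]=M[:3,:3]
    return p
def pts(p,r,er=1):
    m=cv2.erode(r["pixels"].astype(np.uint8),np.ones((3,3)),iterations=er).astype(bool)&(p["depth"]>0)
    v,u=np.nonzero(m); return world(p,np.c_[u,v])
def circ(w):
    A=np.c_[2*w[:,:2],np.ones(len(w))]; s=np.linalg.lstsq(A,(w[:,:2]**2).sum(1),rcond=None)[0]
    return s[:2],np.sqrt(s[2]+s[:2]@s[:2])
def dockfit(w):
    w=w[(w[:,2]>-3)&(w[:,2]<55)]
    c,sz,a=cv2.minAreaRect(w[:,:2].astype(np.float32)); return np.round(c,1),np.round(sz,1),round(a,2)
def jar(w):
    t=w[w[:,2]>62]; c,s,a=cv2.minAreaRect(t[:,:2].astype(np.float32)); return "top",np.round(c,1),np.round(s,1),"z",np.round(np.median(t[:,2]),1)
E
python3 - <<'E'
from h import *
for n in ["scene","side","wrist"]:
    p=wrist() if n=="wrist" else ctrl.get_image(n)
    if n=="wrist": save(p,"w0.png")
    for t in ["dock","jar_center","backstop","rail_entry","home"]:
        for r in ctrl.trace(p,t)[:4]:
            if r["score"]<.5: continue
            w=pts(p,r)
            if len(w)<30: continue
            print(n,t,round(r["score"],2),np.round(r["extent"]),dockfit(w) if t!="jar_center" else jar(w))
    # orange buffer by colour
    hsv=cv2.cvtColor(p["img"],cv2.COLOR_RGB2HSV); m=cv2.inRange(hsv,(6,200,150),(14,255,255))>0
    v,u=np.nonzero(m&(p["depth"]>0)); w=world(p,np.c_[u,v]); w=w[(w[:,1]<-80)&(w[:,2]>5)&(w[:,2]<50)]
    if len(w)>10: print(n,"buf",len(w),np.round(np.median(w,0),1),np.round(np.percentile(w,5,axis=0)),np.round(np.percentile(w,95,axis=0)))
E
```

```text
scene dock 0.67 [228. 188.  90.  76.] (array([560.3, -42.2]), array([238.8, 148.2]), 86.62)
scene jar_center 0.89 [235. 287.  55.  60.] ('top', array([738.7, 276.4]), array([87.3, 87.4]), 'z', np.float64(69.8))
scene jar_center 0.66 [412. 267.  58.  61.] ('top', array([457.8, 437.2]), array([85.8, 88.8]), 'z', np.float64(70.0))
scene jar_center 0.61 [361. 220.  45.  51.] ('top', array([422.9, 271. ]), array([91.8, 86.4]), 'z', np.float64(70.0))
scene jar_center 0.6 [288. 238.  46.  59.] ('top', array([579.6, 230.1]), array([87.1, 85.8]), 'z', np.float64(70.1))
scene backstop 0.69 [207. 164.  41.  28.] (array([ 535.9, -135.6]), array([ 39.6, 109.5]), 88.64)
scene rail_entry 0.96 [228. 187.  90.  74.] (array([559.6, -40.3]), array([231.4, 149.8]), 86.67)
scene home 0.96 [229. 186.  93.  78.] (array([559.6, -41.4]), array([233.1, 149.9]), 86.36)
scene buf 140 [ 557.5 -121.5   23.7] [ 525. -125.   15.] [ 584. -117.   33.]
side dock 0.62 [262. 276.  89.  85.] (array([559.1, -47.3]), array([240.5, 147.3]), 86.1)
side jar_center 0.97 [183. 185.  38.  38.] ('top', array([422.7, 262.6]), arra
[... 340 characters left out ...]
 261.2]), array([85.6, 80. ]), 'z', np.float64(71.2))
side backstop 0.57 [267. 303.  79.  28.] (array([ 553. , -145.9]), array([ 42.5, 145.7]), 86.17)
side rail_entry 0.95 [263. 278.  90.  89.] (array([559.5, -47.4]), array([240.4, 147.1]), 86.01)
side home 0.77 [262. 278.  88.  85.] (array([560.8, -45.4]), array([245.8, 147.8]), 85.45)
side buf 124 [ 550.7 -128.4   28.2] [ 527. -131.   21.] [ 582. -126.   34.]
wrist backstop 0.64 [201. 278.  69.  43.] (array([ 579.9, -141.3]), array([44. , 88.8]), 87.94)
wrist rail_entry 0.91 [186. 198. 130. 205.] (array([557.9, -43.3]), array([239.8, 150.2]), 86.11)
wrist home 0.74 [184. 198. 130. 206.] (array([558.6, -41.9]), array([239.1, 149.9]), 86.29)
```

View pics/w0.png

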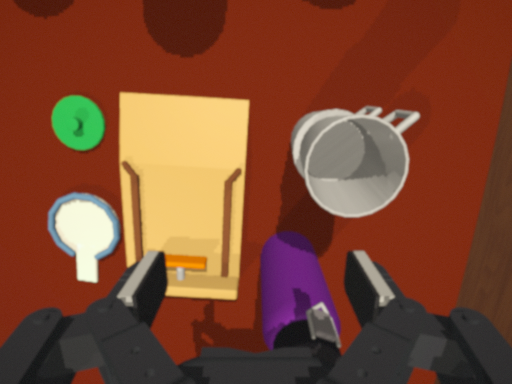

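The wrist view shows the dock lying along the picture's vertical: ramp foot at row 95, rail mouth at row 170, buffer near (186, 262). The flask and mugs are clear to the right. The estimates are dock origin ≈ (559, -37), push direction ≈ (-0.066, -0.998), and jar ≈ (578, 224), about 2 mm off the middle line. I'll go behind the jar.

Emit:
jog_arm --plan '[{"tx": 1, "ty": -0.22, "tz": 0, "wz": 0.042, "claw": 0.42}, {"tx": 1, "ty": -0.22, "tz": 0, "wz": 0.042, "claw": 0.42}, {"tx": 1, "ty": -0.22, "tz": 0, "wz": 0.042, "claw": 0.42}, {"tx": 1, "ty": -0.22, "tz": 0, "wz": 0.042, "claw": 0.42}, {"tx": 1, "ty": -0.22, "tz": 0, "wz": 0.042, "claw": 0.42}, {"tx": 1, "ty": -0.22, "tz": 0, "wz": 0.042, "claw": 0.42}, {"tx": 1, "ty": -0.22, "tz": 0, "wz": 0.042, "claw": 0.42}, {"tx": 1, "ty": -0.22, "tz": 0, "wz": 0.042, "claw": 0.42}, {"tx": 1, "ty": -0.22, "tz": 0, "wz": 0.042, "claw": 0.42}, {"tx": 1, "ty": -0.22, "tz": 0, "wz": 0.042, "claw": 0.42}]'

```text
invalid input at $.plan[0]: expected keys tx, ty, tz, wx, wy, wz, claw
```

```bash
python3 - <<'E'
from h import *
p=wrist(); save(p,"w1.png"); s=ctrl.read_state(); print(s["clock"],s["eef_pos"],s["tool_rot"],s["width"],s["force"])
for r in ctrl.trace(p,"jar_center")[:4]:
    w=pts(p,r,0); print(round(r["score"],2),np.round(r["extent"]),jar(w))
    v,u=np.nonzero(r["pixels"]); c=p["img"][v,u]; print(np.median(c,0))
for t in ["dock","home"]:
    for r in ctrl.trace(p,t)[:1]: print(t,r["score"],np.round(r["extent"]),dockfit(pts(p,r)))
E
```

```text
1.75 [6.50005321e+02 1.16260840e-02 2.31297905e+02] [-3.14156816e+00 -1.83505858e-05  1.57074502e+00] 85.37220540215388 [-0.97713028  1.27646512 -0.3531047 ]
dock 0.56 [183. 194. 132. 208.] (array([558. , -42.5]), array([241. , 150.8]), 86.1)
home 0.76 [184. 197. 125. 209.] (array([558.1, -42. ]), array([238.1, 148.8]), 86.28)
```

View pics/w1.png

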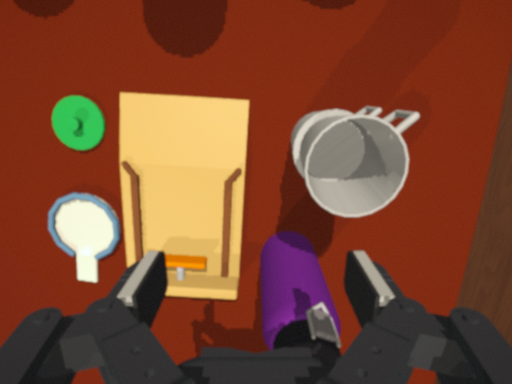

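The picture is the same as before, because the call was refused: every key has to be given.

Emit:
jog_arm --plan '[{"tx": 1, "ty": -0.22, "tz": 0, "wx": 0, "wy": 0, "wz": 0.042, "claw": 0.42}, {"tx": 1, "ty": -0.22, "tz": 0, "wx": 0, "wy": 0, "wz": 0.042, "claw": 0.42}, {"tx": 1, "ty": -0.22, "tz": 0, "wx": 0, "wy": 0, "wz": 0.042, "claw": 0.42}, {"tx": 1, "ty": -0.22, "tz": 0, "wx": 0, "wy": 0, "wz": 0.042, "claw": 0.42}, {"tx": 1, "ty": -0.22, "tz": 0, "wx": 0, "wy": 0, "wz": 0.042, "claw": 0.42}, {"tx": 1, "ty": -0.22, "tz": 0, "wx": 0, "wy": 0, "wz": 0.042, "claw": 0.42}, {"tx": 1, "ty": -0.22, "tz": 0, "wx": 0, "wy": 0, "wz": 0.042, "claw": 0.42}, {"tx": 1, "ty": -0.22, "tz": 0, "wx": 0, "wy": 0, "wz": 0.042, "claw": 0.42}, {"tx": 1, "ty": -0.22, "tz": 0, "wx": 0, "wy": 0, "wz": 0.042, "claw": 0.42}, {"tx": 1, "ty": -0.22, "tz": 0, "wx": 0, "wy": 0, "wz": 0.042, "claw": 0.42}]'

```text
clock: 2.9
eef_pos: [585.1, 297.3, 231.4]
tool_rot: [3.141, 0.001, 1.501]
force: [0.1, -0.3, 0.3]
width: 49.4
gripper_force: 0.0
```

```bash
python3 - <<'E'
from h import *
p=wrist(); save(p,"w2.png"); s=ctrl.read_state(); print(s["clock"],s["eef_pos"],s["tool_rot"],s["width"],s["force"])
for r in ctrl.trace(p,"jar_center")[:4]:
    w=pts(p,r,0); print(round(r["score"],2),np.round(r["extent"]),jar(w))
    v,u=np.nonzero(r["pixels"]); c=p["img"][v,u]; print(np.median(c,0))
E
```

```text
2.95 [585.00922866 297.49374502 231.42843827] [3.14108022e+00 1.09383660e-03 1.50136095e+00] 49.68343630253526 [ 0.58778498 -0.93255378  0.07499664]
0.85 [254. 228.  84.  96.] ('top', array([576.6, 225.7]), array([90.5, 90.4]), 'z', np.float64(70.0))
[106. 177.  97.]
0.81 [114. 203. 102.  92.] ('top', array([421.7, 270. ]), array([90.8, 90.6]), 'z', np.float64(70.1))
[255. 243.   0.]
0.77 [395. 184. 105.  87.] ('top', array([734.8, 273.1]), array([90. , 91.3]), 'z', np.float64(69.6))
[255. 184. 193.]
0.69 [113.  48. 113.  91.] ('top', array([453.6, 429. ]), array([78.4, 91.9]), 'z', np.float64(70.0))
[ 67. 133. 212.]
```

View pics/w2.png

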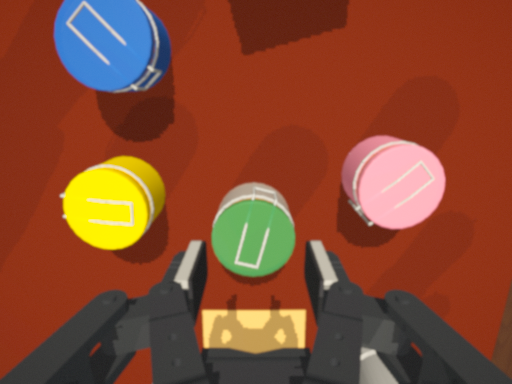

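The green-lidded jar stands at (254, 228) in the wrist view, between the yellow and pink look-alikes. It measures (576.6, 225.7), within 1 mm of the dock's middle line. I'll go down behind it with the fingertips leaning forward 15° and about 50 mm apart, as a cradle.

Emit:
jog_arm --plan '[{"tx": 0.026, "ty": -0.01, "tz": 0.3, "wx": 0, "wy": -0.1667, "wz": 0, "claw": 0.42}, {"tx": 0.026, "ty": -0.01, "tz": 0.3, "wx": 0, "wy": -0.1667, "wz": 0, "claw": 0.42}, {"tx": 0.026, "ty": -0.01, "tz": 0.45, "wx": 0, "wy": -0.1667, "wz": 0, "claw": 0.42}, {"tx": 0.026, "ty": -0.01, "tz": 0.6, "wx": 0, "wy": -0.1667, "wz": 0, "claw": 0.42}, {"tx": 0.026, "ty": -0.01, "tz": 0.67, "wx": 0, "wy": -0.1667, "wz": 0, "claw": 0.42}, {"tx": 0.026, "ty": -0.01, "tz": 0.7, "wx": 0, "wy": -0.1667, "wz": 0, "claw": 0.42}, {"tx": 0.026, "ty": -0.01, "tz": 0.71, "wx": 0, "wy": -0.1667, "wz": 0, "claw": 0.42}, {"tx": 0.026, "ty": -0.01, "tz": 0.71, "wx": 0, "wy": -0.1667, "wz": 0, "claw": 0.42}]'

```text
clock: 3.8
eef_pos: [582.6, 307.9, 19.4]
tool_rot: [3.14, 0.261, 1.504]
force: [0.2, 0.2, 0.6]
width: 49.6
gripper_force: 0.0
```

```bash
cat >> h.py <<'E'
O=np.array([558.6,-36.3]); U=np.array([-.0663,-.9978]); V=np.array([.9978,-.0663])
def dk(w): d=np.asarray(w)[:2]-O; return np.round([d@U,d@V],1)
def st():
    s=ctrl.read_state(); f=s["force"]; print("t",round(s["clock"],2),"dock",dk(s["eef_pos"]),"z",round(s["eef_pos"][2],1),"rot",np.round(s["tool_rot"],3),"F push/side/z",np.round([-f[:2]@U,f[:2]@V,f[2]],2),"w",round(s["width"],1)); return s
E
python3 -c "
from h import *
st()"
```

```text
t 3.8 dock [-345.1    1.1] z 19.4 rot [3.14  0.261 1.504] F push/side/z [0.21 0.21 0.62] w 49.6
```

Emit:
jog_arm --plan '[{"tx": -0.0193, "ty": 0, "tz": 0.0052, "wx": 0, "wy": 0, "wz": 0, "claw": 0.42}, {"tx": -0.0386, "ty": 0, "tz": 0.0104, "wx": 0, "wy": 0, "wz": 0, "claw": 0.42}, {"tx": -0.058, "ty": 0, "tz": 0.0155, "wx": 0, "wy": 0, "wz": 0, "claw": 0.42}, {"tx": -0.0773, "ty": 0, "tz": 0.0207, "wx": 0, "wy": 0, "wz": 0, "claw": 0.42}, {"tx": -0.0966, "ty": 0, "tz": 0.0259, "wx": 0, "wy": 0, "wz": 0, "claw": 0.42}, {"tx": -0.1159, "ty": 0, "tz": 0.0311, "wx": 0, "wy": 0, "wz": 0, "claw": 0.42}, {"tx": -0.1352, "ty": 0, "tz": 0.0362, "wx": 0, "wy": 0, "wz": 0, "claw": 0.42}, {"tx": -0.1546, "ty": 0, "tz": 0.0414, "wx": 0, "wy": 0, "wz": 0, "claw": 0.42}, {"tx": -0.1739, "ty": 0, "tz": 0.0466, "wx": 0, "wy": 0, "wz": 0, "claw": 0.42}, {"tx": -0.1932, "ty": 0, "tz": 0.0518, "wx": 0, "wy": 0, "wz": 0, "claw": 0.42}, {"tx": -0.2125, "ty": 0, "tz": 0.0569, "wx": 0, "wy": 0, "wz": 0, "claw": 0.42}, {"tx": -0.2318, "ty": 0, "tz": 0.0621, "wx": 0, "wy": 0, "wz": 0, "claw": 0.42}]'

```text
clock: 5.0
eef_pos: [576.7, 235.9, 18.3]
tool_rot: [3.142, 0.262, 1.505]
force: [0.0, 4.5, 0.5]
width: 49.9
gripper_force: 1.9
```

```bash
cat >> h.py <<'E'
def look(name=None):
    p=wrist()
    if name: save(p,name)
    for r in ctrl.trace(p,"jar_center")[:4]:
        w=pts(p,r,0); t=w[w[:,2]>62]
        if len(t)<200: continue
        c=cv2.minAreaRect(t[:,:2].astype(np.float32)); d=dk(c[0])
        if abs(d[1])<60: print("wrist jar dock",d,np.round(c[1]),"z",round(float(np.median(t[:,2])),1))
    for n in []: pass
    return p
E
python3 -c "
from h import *
st(); look()"
```

```text
t 5.0 dock [-272.8    0. ] z 18.3 rot [3.142 0.262 1.505] F push/side/z [ 4.49 -0.25  0.48] w 49.9
```

Emit:
jog_arm --plan '[{"tx": -0.0193, "ty": 0, "tz": 0.0052, "wx": 0, "wy": 0, "wz": 0, "claw": 0.42}, {"tx": -0.0386, "ty": 0, "tz": 0.0104, "wx": 0, "wy": 0, "wz": 0, "claw": 0.42}, {"tx": -0.058, "ty": 0, "tz": 0.0155, "wx": 0, "wy": 0, "wz": 0, "claw": 0.42}, {"tx": -0.0773, "ty": 0, "tz": 0.0207, "wx": 0, "wy": 0, "wz": 0, "claw": 0.42}, {"tx": -0.0966, "ty": 0, "tz": 0.0259, "wx": 0, "wy": 0, "wz": 0, "claw": 0.42}, {"tx": -0.1159, "ty": 0, "tz": 0.0311, "wx": 0, "wy": 0, "wz": 0, "claw": 0.42}, {"tx": -0.1352, "ty": 0, "tz": 0.0362, "wx": 0, "wy": 0, "wz": 0, "claw": 0.42}, {"tx": -0.1546, "ty": 0, "tz": 0.0414, "wx": 0, "wy": 0, "wz": 0, "claw": 0.42}, {"tx": -0.1739, "ty": 0, "tz": 0.0466, "wx": 0, "wy": 0, "wz": 0, "claw": 0.42}, {"tx": -0.1932, "ty": 0, "tz": 0.0518, "wx": 0, "wy": 0, "wz": 0, "claw": 0.42}, {"tx": -0.2125, "ty": 0, "tz": 0.0569, "wx": 0, "wy": 0, "wz": 0, "claw": 0.42}, {"tx": -0.2318, "ty": 0, "tz": 0.0621, "wx": 0, "wy": 0, "wz": 0, "claw": 0.42}]'

```text
clock: 6.3
eef_pos: [572.0, 163.9, 18.3]
tool_rot: [-3.142, 0.262, 1.505]
force: [0.1, 5.0, 0.7]
width: 49.8
gripper_force: 2.3
```

```bash
cat >> h.py <<'E'
def look2(cam="side",name=None):
    """jar lid by its green colour: centre of the lid's top disc in dock axes"""
    p=ctrl.get_image(cam)
    if name: save(p,name)
    for r in ctrl.trace(p,"jar_center")[:4]:
        w=pts(p,r,0); z=np.percentile(w[:,2],97); t=w[w[:,2]>z-6]; c=cv2.minAreaRect(t[:,:2].astype(np.float32)); d=dk(c[0])
        if abs(d[1])<60: print(cam,"jar dock",round(r["score"],2),np.round(r["extent"]),d,np.round(c[1]),"ztop",round(z,1))
E
python3 -c "
from h import *
st(); look2('side','s3.png'); look2('scene','c3.png')
import cv2
a=cv2.imread('pics/side0.png')
a=np.hstack([cv2.imread('pics/s3.png')[130:350,130:390],cv2.imread('pics/c3.png')[100:320,150:410]]); cv2.imwrite('pics/3.png',cv2.resize(a,None,fx=1.53,fy=1.53))"
```

```text
t 6.3 dock [-2.007e+02  1.000e-01] z 18.3 rot [-3.142  0.262  1.505] F push/side/z [ 5.02 -0.19  0.69] w 49.8
side jar dock 0.95 [248. 215.  41.  48.] [-151.3    1.4] [89. 89.] ztop 73.3
scene jar dock 0.84 [257. 210.  40.  55.] [-165.4   22.7] [126.  58.] ztop 72.7
```

View pics/3.png

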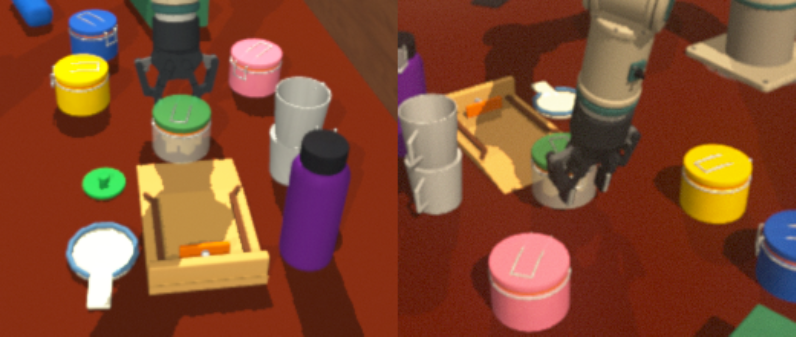

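Side view: the jar at (181, 130) sits upright in the finger cradle, squarely before the ramp. It measures -151 mm along and about 1 mm off the middle line. Pushing on.

Emit:
jog_arm --plan '[{"tx": -0.0193, "ty": 0, "tz": 0.0052, "wx": 0, "wy": 0, "wz": 0, "claw": 0.42}, {"tx": -0.0386, "ty": 0, "tz": 0.0104, "wx": 0, "wy": 0, "wz": 0, "claw": 0.42}, {"tx": -0.058, "ty": 0, "tz": 0.0155, "wx": 0, "wy": 0, "wz": 0, "claw": 0.42}, {"tx": -0.0773, "ty": 0, "tz": 0.0207, "wx": 0, "wy": 0, "wz": 0, "claw": 0.42}, {"tx": -0.0966, "ty": 0, "tz": 0.0259, "wx": 0, "wy": 0, "wz": 0, "claw": 0.42}, {"tx": -0.1159, "ty": 0, "tz": 0.0311, "wx": 0, "wy": 0, "wz": 0, "claw": 0.42}, {"tx": -0.1352, "ty": 0, "tz": 0.0362, "wx": 0, "wy": 0, "wz": 0, "claw": 0.42}, {"tx": -0.1546, "ty": 0, "tz": 0.0414, "wx": 0, "wy": 0, "wz": 0, "claw": 0.42}, {"tx": -0.1739, "ty": 0, "tz": 0.0466, "wx": 0, "wy": 0, "wz": 0, "claw": 0.42}, {"tx": -0.1932, "ty": 0, "tz": 0.0518, "wx": 0, "wy": 0, "wz": 0, "claw": 0.42}, {"tx": -0.2125, "ty": 0, "tz": 0.0569, "wx": 0, "wy": 0, "wz": 0, "claw": 0.42}, {"tx": -0.2318, "ty": 0, "tz": 0.0621, "wx": 0, "wy": 0, "wz": 0, "claw": 0.42}]'

```text
clock: 7.7
eef_pos: [567.9, 94.3, 18.5]
tool_rot: [3.14, 0.259, 1.506]
force: [-0.0, 5.9, 1.9]
width: 49.8
gripper_force: 2.8
```

```bash
python3 -c "
from h import *
st(); look2('side','s4.png')
import cv2
cv2.imwrite('pics/4.png',cv2.resize(cv2.imread('pics/s4.png')[150:350,160:380],None,fx=2.7,fy=2.7))"
```

```text
t 7.7 dock [-130.9    0.6] z 18.5 rot [3.14  0.259 1.506] F push/side/z [ 5.86 -0.44  1.87] w 49.8
side jar dock 0.64 [254. 230.  40.  49.] [-73.9   1.9] [62. 88.] ztop 81.6
```

View pics/4.png

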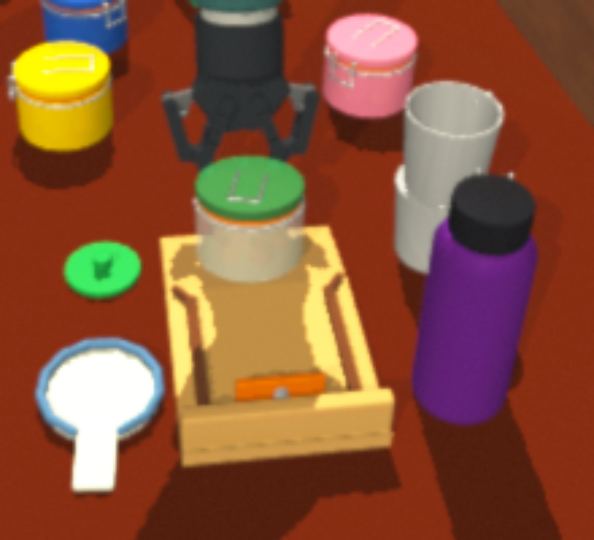

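The jar is on the ramp at (250, 215), centred between the rail mouths at (185, 295) and (335, 285). Next stretch: the fingers rise with the ramp.

Emit:
jog_arm --plan '[{"tx": -0.0193, "ty": 0, "tz": 0.0052, "wx": 0, "wy": 0, "wz": 0, "claw": 0.42}, {"tx": -0.0389, "ty": 0, "tz": 0.0092, "wx": 0, "wy": 0, "wz": 0, "claw": 0.42}, {"tx": -0.059, "ty": 0, "tz": 0.0115, "wx": 0, "wy": 0, "wz": 0, "claw": 0.42}, {"tx": -0.0791, "ty": 0, "tz": 0.0138, "wx": 0, "wy": 0, "wz": 0, "claw": 0.42}, {"tx": -0.0992, "ty": 0, "tz": 0.0161, "wx": 0, "wy": 0, "wz": 0, "claw": 0.42}, {"tx": -0.1193, "ty": 0, "tz": 0.0183, "wx": 0, "wy": 0, "wz": 0, "claw": 0.42}, {"tx": -0.1394, "ty": 0, "tz": 0.0206, "wx": 0, "wy": 0, "wz": 0, "claw": 0.42}]'

```text
clock: 8.5
eef_pos: [565.1, 52.8, 23.2]
tool_rot: [3.14, 0.259, 1.507]
force: [0.8, 7.3, 2.5]
width: 49.9
gripper_force: 3.6
```

```bash
python3 -c "
from h import *
st(); look2('side')"
```

```text
t 8.5 dock [-89.3   0.5] z 23.2 rot [3.14  0.259 1.507] F push/side/z [7.36 0.27 2.52] w 49.9
side jar dock 0.78 [257. 242.  45.  51.] [-31.1   0.9] [61. 87.] ztop 87.4
```

Emit:
jog_arm --plan '[{"tx": -0.0201, "ty": 0, "tz": 0.0023, "wx": 0, "wy": 0, "wz": 0, "claw": 0.42}, {"tx": -0.0402, "ty": 0, "tz": 0.0046, "wx": 0, "wy": 0, "wz": 0, "claw": 0.42}, {"tx": -0.0603, "ty": 0, "tz": 0.0068, "wx": 0, "wy": 0, "wz": 0, "claw": 0.42}, {"tx": -0.0804, "ty": 0, "tz": 0.0091, "wx": 0, "wy": 0, "wz": 0, "claw": 0.42}, {"tx": -0.1005, "ty": 0, "tz": 0.0114, "wx": 0, "wy": 0, "wz": 0, "claw": 0.42}, {"tx": -0.1206, "ty": 0, "tz": 0.0137, "wx": 0, "wy": 0, "wz": 0, "claw": 0.42}, {"tx": -0.1407, "ty": 0, "tz": 0.0159, "wx": 0, "wy": 0, "wz": 0, "claw": 0.42}, {"tx": -0.1608, "ty": 0, "tz": 0.0182, "wx": 0, "wy": 0, "wz": 0, "claw": 0.42}, {"tx": -0.1704, "ty": 0, "tz": 0.0208, "wx": 0, "wy": 0, "wz": 0, "claw": 0.42}, {"tx": -0.1801, "ty": 0, "tz": 0.0234, "wx": 0, "wy": 0, "wz": 0, "claw": 0.42}]'

```text
clock: 9.6
eef_pos: [561.0, -2.8, 30.5]
tool_rot: [3.141, 0.261, 1.505]
force: [-0.6, 5.7, 1.4]
width: 49.4
gripper_force: 2.5
```

```bash
python3 -c "
from h import *
st(); look2('side','s5.png')
import cv2
cv2.imwrite('pics/5.png',cv2.resize(cv2.imread('pics/s5.png')[150:350,160:380],None,fx=2.7,fy=2.7))"
```

```text
t 9.6 dock [-33.6   0.2] z 30.5 rot [3.141 0.261 1.505] F push/side/z [ 5.63 -0.98  1.44] w 49.4
side jar dock 0.88 [259. 260.  42.  59.] [13.8  1.1] [92. 87.] ztop 85.4
```

View pics/5.png

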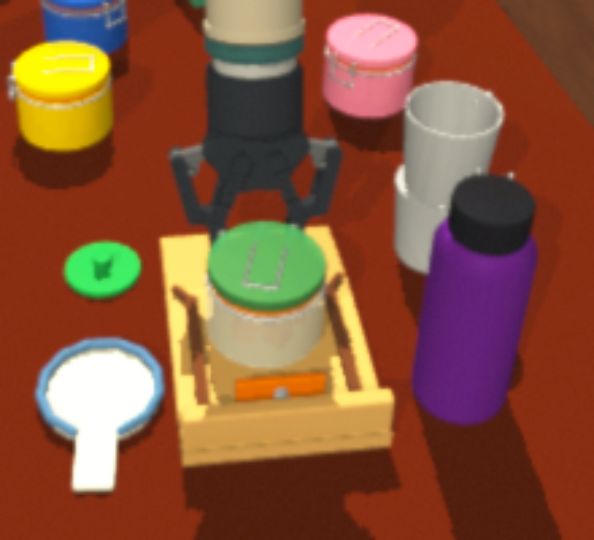

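The jar stands level on the deck between the rails at (267, 285), with the buffer about 20 mm ahead at (280, 385). Creeping forward to learn the deck friction.

Emit:
jog_arm --plan '[{"tx": -0.0064, "ty": 0, "tz": 0.0017, "wx": 0, "wy": 0, "wz": 0, "claw": 0.42}, {"tx": -0.0129, "ty": 0, "tz": 0.0035, "wx": 0, "wy": 0, "wz": 0, "claw": 0.42}, {"tx": -0.0193, "ty": 0, "tz": 0.0052, "wx": 0, "wy": 0, "wz": 0, "claw": 0.42}, {"tx": -0.0258, "ty": 0, "tz": 0.0069, "wx": 0, "wy": 0, "wz": 0, "claw": 0.42}, {"tx": -0.0322, "ty": 0, "tz": 0.0086, "wx": 0, "wy": 0, "wz": 0, "claw": 0.42}]'

```text
clock: 10.2
eef_pos: [560.8, -12.7, 30.5]
tool_rot: [3.141, 0.261, 1.505]
force: [0.4, 4.9, 2.8]
width: 49.4
gripper_force: 2.4
```

```bash
cat > f.py <<'E'
from h import *
import sys
n=int(sys.argv[1]); F=[]
for i in range(n):   # camera calls pass 0.05 s each: average the force reading
    s=ctrl.read_state(); F.append(-s["force"][:2]@U); 
    if i<n-1: ctrl.get_image("side")
print("push N",np.round(F,2),"mean",round(np.mean(F),2)); st()
E
python3 f.py 3
```

```text
push N [4.91 3.76 4.66] mean 4.44
t 10.3 dock [-22.9   0.6] z 30.6 rot [3.141 0.262 1.505] F push/side/z [4.66 0.17 1.49] w 49.5
```

Emit:
jog_arm --plan '[{"tx": -0.0032, "ty": 0, "tz": 0.0009, "wx": 0, "wy": 0, "wz": 0, "claw": 0.42}, {"tx": -0.0064, "ty": 0, "tz": 0.0017, "wx": 0, "wy": 0, "wz": 0, "claw": 0.42}, {"tx": -0.0097, "ty": 0, "tz": 0.0026, "wx": 0, "wy": 0, "wz": 0, "claw": 0.42}, {"tx": -0.0129, "ty": 0, "tz": 0.0035, "wx": 0, "wy": 0, "wz": 0, "claw": 0.42}, {"tx": -0.0161, "ty": 0, "tz": 0.0043, "wx": 0, "wy": 0, "wz": 0, "claw": 0.42}]'

```text
clock: 10.8
eef_pos: [560.3, -17.7, 30.5]
tool_rot: [3.141, 0.261, 1.505]
force: [0.1, 5.1, 3.3]
width: 49.7
gripper_force: 2.6
```

```bash
python3 f.py 3
```

```text
push N [5.14 3.87 4.77] mean 4.59
t 10.9 dock [-18.3   0.5] z 30.5 rot [3.141 0.262 1.505] F push/side/z [ 4.77 -0.33  2.66] w 49.5
```

Emit:
jog_arm --plan '[{"tx": -0.0016, "ty": 0, "tz": 0.0004, "wx": 0, "wy": 0, "wz": 0, "claw": 0.42}, {"tx": -0.0032, "ty": 0, "tz": 0.0009, "wx": 0, "wy": 0, "wz": 0, "claw": 0.42}, {"tx": -0.0048, "ty": 0, "tz": 0.0013, "wx": 0, "wy": 0, "wz": 0, "claw": 0.42}]'

```text
clock: 11.2
eef_pos: [560.2, -19.2, 30.4]
tool_rot: [3.141, 0.261, 1.505]
force: [0.7, 5.2, 3.0]
width: 49.4
gripper_force: 2.6
```

Emit:
jog_arm --plan '[{"tx": -0.0016, "ty": 0, "tz": 0.0004, "wx": 0, "wy": 0, "wz": 0, "claw": 0.42}, {"tx": -0.0032, "ty": 0, "tz": 0.0009, "wx": 0, "wy": 0, "wz": 0, "claw": 0.42}]'

```text
clock: 11.4
eef_pos: [560.1, -20.3, 30.4]
tool_rot: [3.141, 0.261, 1.505]
force: [0.8, 5.9, 2.1]
width: 49.8
gripper_force: 2.7
```

Emit:
jog_arm --plan '[{"tx": -0.0016, "ty": 0, "tz": 0.0004, "wx": 0, "wy": 0, "wz": 0, "claw": 0.42}, {"tx": -0.0032, "ty": 0, "tz": 0.0009, "wx": 0, "wy": 0, "wz": 0, "claw": 0.42}]'

```text
clock: 11.6
eef_pos: [560.0, -21.2, 30.5]
tool_rot: [3.141, 0.261, 1.505]
force: [-0.3, 6.4, 2.8]
width: 49.7
gripper_force: 2.7
```

Emit:
jog_arm --plan '[{"tx": -0.0016, "ty": 0, "tz": 0.0004, "wx": 0, "wy": 0, "wz": 0, "claw": 0.42}, {"tx": -0.0024, "ty": 0, "tz": 0.0006, "wx": 0, "wy": 0, "wz": 0, "claw": 0.42}]'

```text
clock: 11.8
eef_pos: [559.9, -22.0, 30.5]
tool_rot: [3.141, 0.261, 1.505]
force: [0.2, 5.6, 2.9]
width: 49.4
gripper_force: 2.6
```

```bash
python3 f.py 4
```

```text
push N [5.6  6.18 4.6  5.92] mean 5.58
t 11.95 dock [-14.3   0.4] z 30.5 rot [3.141 0.261 1.505] F push/side/z [5.92 0.62 2.04] w 49.6
```

Emit:
jog_arm --plan '[{"tx": -0.0016, "ty": 0, "tz": 0.0004, "wx": 0, "wy": 0, "wz": 0, "claw": 0.42}, {"tx": -0.0024, "ty": 0, "tz": 0.0006, "wx": 0, "wy": 0, "wz": 0, "claw": 0.42}, {"tx": -0.0024, "ty": 0, "tz": 0.0006, "wx": 0, "wy": 0, "wz": 0, "claw": 0.42}]'

```text
clock: 12.25
eef_pos: [559.9, -22.8, 30.5]
tool_rot: [3.141, 0.261, 1.505]
force: [0.7, 6.7, 2.0]
width: 49.9
gripper_force: 2.6
```

Emit:
jog_arm --plan '[{"tx": -0.0016, "ty": 0, "tz": 0.0004, "wx": 0, "wy": 0, "wz": 0, "claw": 0.42}, {"tx": -0.0024, "ty": 0, "tz": 0.0006, "wx": 0, "wy": 0, "wz": 0, "claw": 0.42}, {"tx": -0.0024, "ty": 0, "tz": 0.0006, "wx": 0, "wy": 0, "wz": 0, "claw": 0.42}]'

```text
clock: 12.55
eef_pos: [559.8, -23.6, 30.5]
tool_rot: [3.141, 0.261, 1.505]
force: [1.3, 5.3, 1.9]
width: 49.7
gripper_force: 2.5
```

```bash
python3 f.py 4
```

```text
push N [5.42 5.14 5.31 4.65] mean 5.13
t 12.7 dock [-12.8   0.4] z 30.5 rot [3.141 0.261 1.505] F push/side/z [4.65 0.32 2.81] w 49.4
```

Emit:
jog_arm --plan '[{"tx": -0.0016, "ty": 0, "tz": 0.0004, "wx": 0, "wy": 0, "wz": 0, "claw": 0.42}, {"tx": -0.0032, "ty": 0, "tz": 0.0009, "wx": 0, "wy": 0, "wz": 0, "claw": 0.42}, {"tx": -0.0032, "ty": 0, "tz": 0.0009, "wx": 0, "wy": 0, "wz": 0, "claw": 0.42}]'

```text
clock: 13.0
eef_pos: [559.7, -24.6, 30.5]
tool_rot: [3.141, 0.261, 1.505]
force: [0.4, 5.1, 2.0]
width: 49.7
gripper_force: 2.5
```

Emit:
jog_arm --plan '[{"tx": -0.0016, "ty": 0, "tz": 0.0004, "wx": 0, "wy": 0, "wz": 0, "claw": 0.42}, {"tx": -0.0032, "ty": 0, "tz": 0.0009, "wx": 0, "wy": 0, "wz": 0, "claw": 0.42}, {"tx": -0.0032, "ty": 0, "tz": 0.0009, "wx": 0, "wy": 0, "wz": 0, "claw": 0.42}]'

```text
clock: 13.3
eef_pos: [559.7, -25.5, 30.5]
tool_rot: [3.141, 0.261, 1.505]
force: [-0.5, 6.1, 1.5]
width: 50.0
gripper_force: 2.6
```

Emit:
jog_arm --plan '[{"tx": -0.0016, "ty": 0, "tz": 0.0004, "wx": 0, "wy": 0, "wz": 0, "claw": 0.42}, {"tx": -0.0032, "ty": 0, "tz": 0.0009, "wx": 0, "wy": 0, "wz": 0, "claw": 0.42}, {"tx": -0.0032, "ty": 0, "tz": 0.0009, "wx": 0, "wy": 0, "wz": 0, "claw": 0.42}]'

```text
clock: 13.6
eef_pos: [559.6, -26.6, 30.5]
tool_rot: [3.141, 0.261, 1.505]
force: [1.0, 5.8, 1.9]
width: 49.7
gripper_force: 2.6
```

Emit:
jog_arm --plan '[{"tx": -0.0016, "ty": 0, "tz": 0.0004, "wx": 0, "wy": 0, "wz": 0, "claw": 0.42}, {"tx": -0.0032, "ty": 0, "tz": 0.0009, "wx": 0, "wy": 0, "wz": 0, "claw": 0.42}, {"tx": -0.0032, "ty": 0, "tz": 0.0009, "wx": 0, "wy": 0, "wz": 0, "claw": 0.42}]'

```text
clock: 13.9
eef_pos: [559.6, -27.5, 30.5]
tool_rot: [3.141, 0.261, 1.505]
force: [0.4, 5.7, 3.0]
width: 49.3
gripper_force: 2.6
```

Emit:
jog_arm --plan '[{"tx": -0.0016, "ty": 0, "tz": 0.0004, "wx": 0, "wy": 0, "wz": 0, "claw": 0.42}, {"tx": -0.0032, "ty": 0, "tz": 0.0009, "wx": 0, "wy": 0, "wz": 0, "claw": 0.42}, {"tx": -0.0032, "ty": 0, "tz": 0.0009, "wx": 0, "wy": 0, "wz": 0, "claw": 0.42}]'

```text
clock: 14.2
eef_pos: [559.5, -28.5, 30.5]
tool_rot: [3.141, 0.261, 1.505]
force: [-0.1, 6.2, 2.2]
width: 50.1
gripper_force: 2.6
```

Emit:
jog_arm --plan '[{"tx": -0.0016, "ty": 0, "tz": 0.0004, "wx": 0, "wy": 0, "wz": 0, "claw": 0.42}, {"tx": -0.0032, "ty": 0, "tz": 0.0009, "wx": 0, "wy": 0, "wz": 0, "claw": 0.42}, {"tx": -0.0032, "ty": 0, "tz": 0.0009, "wx": 0, "wy": 0, "wz": 0, "claw": 0.42}]'

```text
clock: 14.5
eef_pos: [559.5, -28.9, 30.4]
tool_rot: [3.141, 0.261, 1.505]
force: [0.8, 7.1, 3.2]
width: 49.4
gripper_force: 3.1
```

Contact: the finger force rose and the tool advanced only 0.4 mm. Averaging the force.

```bash
cat > f.py <<'E'
from h import *
import sys
n=int(sys.argv[1]); F=[];G=[]
for i in range(n):   # camera calls pass 0.05 s each: average the force reading
    s=ctrl.read_state(); F.append(-s["force"][:2]@U); G.append(s["gripper_force"])
    if i<n-1: ctrl.get_image("side")
print("push N",np.round(F,2),"mean",round(np.mean(F),2),"grip",np.round(np.mean(G),2)); st()
E
python3 f.py 6
```

```text
push N [7.17 5.84 7.05 7.13 6.05 5.06] mean 6.38 grip 3.06
t 14.75 dock [-7.4  0.4] z 30.4 rot [3.141 0.261 1.505] F push/side/z [ 5.06 -0.35  3.57] w 49.5
```

Emit:
jog_arm --plan '[{"tx": -0.0016, "ty": 0, "tz": 0.0004, "wx": 0, "wy": 0, "wz": 0, "claw": 0.42}, {"tx": -0.0032, "ty": 0, "tz": 0.0009, "wx": 0, "wy": 0, "wz": 0, "claw": 0.42}, {"tx": -0.0032, "ty": 0, "tz": 0.0009, "wx": 0, "wy": 0, "wz": 0, "claw": 0.42}]'

```text
clock: 15.05
eef_pos: [559.5, -29.1, 30.4]
tool_rot: [3.141, 0.26, 1.506]
force: [0.3, 7.9, 4.6]
width: 49.7
gripper_force: 3.7
```

```bash
python3 f.py 6
```

```text
push N [7.92 8.89 7.89 8.31 8.13 8.76] mean 8.32 grip 3.67
t 15.3 dock [-7.2  0.5] z 30.4 rot [3.141 0.26  1.506] F push/side/z [ 8.76 -1.18  4.79] w 49.3
```

Emit:
jog_arm --plan '[{"tx": -0.0016, "ty": 0, "tz": 0.0004, "wx": 0, "wy": 0, "wz": 0, "claw": 0.42}, {"tx": -0.0032, "ty": 0, "tz": 0.0009, "wx": 0, "wy": 0, "wz": 0, "claw": 0.42}, {"tx": -0.0048, "ty": 0, "tz": 0.0013, "wx": 0, "wy": 0, "wz": 0, "claw": 0.42}, {"tx": -0.0064, "ty": 0, "tz": 0.0017, "wx": 0, "wy": 0, "wz": 0, "claw": 0.42}, {"tx": -0.0081, "ty": 0, "tz": 0.0022, "wx": 0, "wy": 0, "wz": 0, "claw": 0.42}]'

```text
clock: 15.8
eef_pos: [559.6, -29.7, 30.4]
tool_rot: [3.14, 0.257, 1.507]
force: [-1.0, 12.5, 6.9]
width: 50.0
gripper_force: 5.7
```

```bash
python3 f.py 8
```

```text
push N [12.4  11.77 12.01 11.06 11.41 12.33 11.49 11.85] mean 11.79 grip 5.42
t 16.15 dock [-6.7  0.6] z 30.4 rot [3.14  0.258 1.507] F push/side/z [11.85 -1.17  5.6 ] w 49.3
```

Emit:
jog_arm --plan '[{"tx": -0.0016, "ty": 0, "tz": 0.0004, "wx": 0, "wy": 0, "wz": 0, "claw": 0.42}, {"tx": -0.0032, "ty": 0, "tz": 0.0009, "wx": 0, "wy": 0, "wz": 0, "claw": 0.42}, {"tx": -0.0048, "ty": 0, "tz": 0.0013, "wx": 0, "wy": 0, "wz": 0, "claw": 0.42}, {"tx": -0.0064, "ty": 0, "tz": 0.0017, "wx": 0, "wy": 0, "wz": 0, "claw": 0.42}, {"tx": -0.0064, "ty": 0, "tz": 0.0017, "wx": 0, "wy": 0, "wz": 0, "claw": 0.42}]'

```text
clock: 16.65
eef_pos: [559.7, -30.0, 30.3]
tool_rot: [3.14, 0.256, 1.508]
force: [-1.0, 15.6, 8.8]
width: 49.3
gripper_force: 6.8
```

```bash
python3 f.py 14
```

```text
push N [15.46 14.63 14.79 15.44 14.94 14.75 14.65 14.45 15.73 13.86 15.97 14.83
 15.45 15.03] mean 15.0 grip 6.83
t 17.3 dock [-6.3  0.6] z 30.3 rot [3.14  0.256 1.508] F push/side/z [15.03 -2.2   7.3 ] w 49.4
```

Emit:
jog_arm --plan '[{"tx": -0.001, "ty": 0, "tz": 0.0003, "wx": 0, "wy": 0, "wz": 0, "claw": 0.42}, {"tx": -0.002, "ty": 0, "tz": 0.0005, "wx": 0, "wy": 0, "wz": 0, "claw": 0.42}, {"tx": -0.003, "ty": 0, "tz": 0.0008, "wx": 0, "wy": 0, "wz": 0, "claw": 0.42}, {"tx": -0.003, "ty": 0, "tz": 0.0008, "wx": 0, "wy": 0, "wz": 0, "claw": 0.42}, {"tx": -0.003, "ty": 0, "tz": 0.0008, "wx": 0, "wy": 0, "wz": 0, "claw": 0.42}]'

```text
clock: 17.8
eef_pos: [559.7, -30.1, 30.3]
tool_rot: [3.14, 0.255, 1.508]
force: [-1.4, 16.9, 9.2]
width: 49.5
gripper_force: 7.5
```

```bash
python3 f.py 12
```

```text
push N [16.78 15.9  16.88 16.84 15.8  16.59 17.22 16.85 15.69 16.62 16.43 16.6 ] mean 16.52 grip 7.48
t 18.35 dock [-6.2  0.7] z 30.3 rot [3.14  0.255 1.508] F push/side/z [16.6  -1.79  9.29] w 49.8
```

The wrist force is 16.5 N, but the tool also drags down about 9 N, so the buffer's share is unclear. I'll back off slightly and raise the tip to take the drag away; the push reading then tells the buffer force well.

Emit:
jog_arm --plan '[{"tx": 0.0019, "ty": 0, "tz": -0.0033, "wx": 0, "wy": 0, "wz": 0, "claw": 0.42}, {"tx": 0.0012, "ty": 0, "tz": -0.0058, "wx": 0, "wy": 0, "wz": 0, "claw": 0.42}, {"tx": 0.0004, "ty": 0, "tz": -0.0087, "wx": 0, "wy": 0, "wz": 0, "claw": 0.42}, {"tx": 0.0004, "ty": 0, "tz": -0.0087, "wx": 0, "wy": 0, "wz": 0, "claw": 0.42}]'

```text
clock: 18.75
eef_pos: [559.2, -30.8, 31.9]
tool_rot: [3.141, 0.256, 1.508]
force: [-0.3, 12.6, -1.5]
width: 50.0
gripper_force: 5.8
```

```bash
python3 f.py 10
```

```text
push N [12.59 13.01 12.1  11.66 11.79 12.39 12.76 12.05 12.58 12.66] mean 12.36 grip 5.79
t 19.2 dock [-5.6  0.2] z 31.8 rot [3.141 0.256 1.508] F push/side/z [12.66  0.04 -1.71] w 49.8
```

Emit:
jog_arm --plan '[{"tx": -0.001, "ty": 0, "tz": 0.0003, "wx": 0, "wy": 0, "wz": 0, "claw": 0.42}, {"tx": -0.0016, "ty": 0, "tz": 0.0004, "wx": 0, "wy": 0, "wz": 0, "claw": 0.42}, {"tx": -0.0016, "ty": 0, "tz": 0.0004, "wx": 0, "wy": 0, "wz": 0, "claw": 0.42}, {"tx": -0.0016, "ty": 0, "tz": 0.0004, "wx": 0, "wy": 0, "wz": 0, "claw": 0.42}, {"tx": -0.0016, "ty": 0, "tz": 0.0004, "wx": 0, "wy": 0, "wz": 0, "claw": 0.42}, {"tx": -0.0016, "ty": 0, "tz": 0.0004, "wx": 0, "wy": 0, "wz": 0, "claw": 0.42}, {"tx": -0.0016, "ty": 0, "tz": 0.0004, "wx": 0, "wy": 0, "wz": 0, "claw": 0.42}, {"tx": -0.0016, "ty": 0, "tz": 0.0004, "wx": 0, "wy": 0, "wz": 0, "claw": 0.42}]'

```text
clock: 20.0
eef_pos: [559.2, -30.8, 31.7]
tool_rot: [3.141, 0.256, 1.508]
force: [-0.8, 13.8, -0.7]
width: 49.4
gripper_force: 6.1
```

```bash
python3 f.py 6
```

```text
push N [13.7  13.86 13.44 13.81 13.65 13.72] mean 13.7 grip 6.08
t 20.25 dock [-5.5  0.2] z 31.8 rot [3.141 0.256 1.508] F push/side/z [13.72 -0.44 -0.02] w 49.3
```

Buffer load is about 9 to 10 N (13.7 N push less about 4.5 N friction), held over a second with the jar steady. Backing straight off now, slowly at first.

Emit:
jog_arm --plan '[{"tx": 0.0064, "ty": 0, "tz": -0.0017, "wx": 0, "wy": 0, "wz": 0, "claw": 0.42}, {"tx": 0.0129, "ty": 0, "tz": -0.0035, "wx": 0, "wy": 0, "wz": 0, "claw": 0.42}, {"tx": 0.0193, "ty": 0, "tz": -0.0052, "wx": 0, "wy": 0, "wz": 0, "claw": 0.42}, {"tx": 0.0258, "ty": 0, "tz": -0.0069, "wx": 0, "wy": 0, "wz": 0, "claw": 0.42}, {"tx": 0.0386, "ty": 0, "tz": -0.0104, "wx": 0, "wy": 0, "wz": 0, "claw": 0.42}, {"tx": 0.058, "ty": 0, "tz": -0.0155, "wx": 0, "wy": 0, "wz": 0, "claw": 0.42}, {"tx": 0.09, "ty": 0, "tz": -0.024, "wx": 0, "wy": 0, "wz": 0, "claw": 0.42}, {"tx": 0.14, "ty": 0, "tz": -0.038, "wx": 0, "wy": 0, "wz": 0, "claw": 0.42}, {"tx": 0.2, "ty": 0, "tz": -0.054, "wx": 0, "wy": 0, "wz": 0, "claw": 0.42}, {"tx": 0.27, "ty": 0, "tz": -0.08, "wx": 0, "wy": 0, "wz": 0, "claw": 0.42}, {"tx": 0.3, "ty": 0, "tz": -0.1, "wx": 0, "wy": 0, "wz": 0, "claw": 0.42}, {"tx": 0.3, "ty": 0, "tz": -0.1, "wx": 0, "wy": 0, "wz": 0, "claw": 0.42}]'

```text
clock: 21.45
eef_pos: [565.6, 61.9, 38.7]
tool_rot: [3.141, 0.26, 1.509]
force: [0.6, 0.5, 0.5]
width: 49.5
gripper_force: 0.0
```

```bash
python3 -c "
from h import *
st(); look2('side','s6.png'); look2('scene'); 
import cv2
cv2.imwrite('pics/6.png',cv2.resize(cv2.imread('pics/s6.png')[150:350,160:380],None,fx=2.7,fy=2.7))"
```

```text
t 21.45 dock [-98.5   0.5] z 38.7 rot [3.141 0.26  1.509] F push/side/z [0.5  0.59 0.52] w 49.5
side jar dock 0.9 [262. 268.  53.  57.] [41.2  1.2] [91. 91.] ztop 85.6
scene jar dock 0.76 [215. 170.  37.  47.] [-12.5  29.5] [205.  85.] ztop 84.3
```

View pics/6.png

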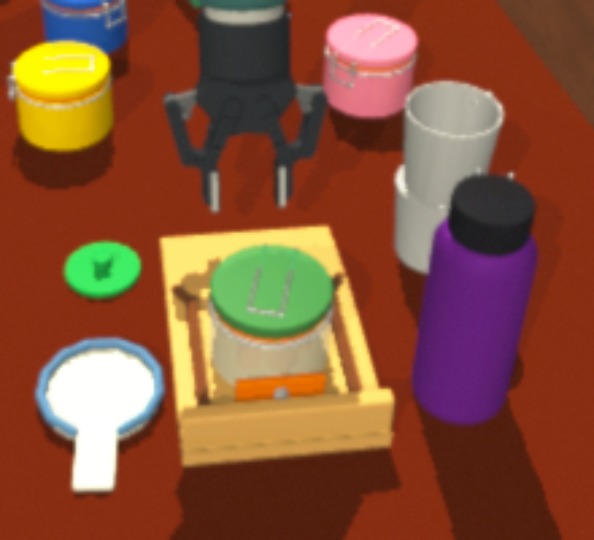

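The jar at (272, 300) stands upright on the deck between the rails, against the orange buffer, at about x = 41, y = 1 mm. The gripper is clear and the bystanders are where they were. Handing in.

```bash
python3 -c "
from cell import ctrl
print(ctrl.finish_job())"
```

```text
the job is handed in; nothing more can be done
None
```

I pushed the jar up the ramp without lifting it, pressed it against the buffer at an estimated 9–10 N for over a second, and let go. It rests upright between the rails, about 41 mm along the dock and 1 mm off the middle line. I handed the job in at about 21.5 s and got no verdict back; the buffer force is worked out from the wrist force less friction, not measured directly.

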